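Unhook a jammed reaction vessel from the glassware basket and stand it on the hotplate

ROBOT

A 7-joint arm with a two-finger parallel gripper is mounted at the origin on the work surface. World frame = base frame: x ahead of the robot, y to its left, z up, the work surface at z = 0. Lengths are in m, angles in rad, forces in N, time in s.
With the tool pointing down it reaches from about 0.4 to 0.875 m from the base axis. Payload 4.4 kg.
Tool frame: the origin (TCP) lies on the front face of the gripper's body, between the roots of the fingers; the fingertips stand 73 mm ahead of it and the grasp point (between the pads) lies 54 mm ahead of it; z points along the fingers, y is the direction in which the jaws open and shut (so a half turn about z gives the same grasp; the last joint's range is limited). The gripper opens to 85 mm and grips with 20 to 120 N. Pads are 22 mm wide; open, the fingers measure 114 mm over their backs; the gripper's body (76 mm by 85 mm) begins 54 mm behind the grasp point. The pads swing forward as they close: fully open they stand 13 mm farther back than shut.
Start: joints at [-1.372, 0.628, 0.038, 1.517, -0.027, 0.996, -0.02], TCP at [0.17, 0.627, 0.304] pointing down, gripper open.
Joint ranges: [-3.06, 3.06], [-0.37, 2.12], [-1.25, 1.32], [0.18, 2.47], [-1.1, 4.24], [0.23, 1.98], [-2.94, 2.94]. Speed limits (rad/s): [2.57, 2.57, 3.14, 3.14, 3.14, 3.14, 3.14].

INTERFACE

Orientations are given as a unit quaternion [w, x, y, z].
In Python, from rig import manip gives the robot as it stands. Calls block until the motion is done:
- manip.movep(position, orientation): joint-space move of the TCP to a pose.
- manip.movel(position, max_speed=0.15, rotation=None, max_force=None): straight line of the TCP; rotation=None keeps the orientation; max_speed is the mean speed in m/s. With max_force (N) it stops when the force on the tool has changed by that much, and returns True; else False.
- manip.set_joints(angles): joint-space move.
- manip.move_gripper(opening): opening from 0.0 (shut) to 1.0 (fully open); the grip force is fixed at half the most; returns when the fingers have stopped.
- manip.wait(seconds).
- manip.inverse_kinematics(position, orientation): joint angles nearest the present ones, or None.
- manip.grab_frame(name): name is "scene" or "top"; returns a dict with "img" (480x640x3 uint8, red, green, blue), "K" (3x3 intrinsics, pixels), "R" (3x3) and "t" (3): a world point X has camera coordinates R X + t. Camera axes: x right, y down, z forward; pixel columns grow to the right and rows downward; lengths in m; the calibration is good to about 2 mm. A picture is of the moment at which its call begins. There is no depth.
A pose or a line that the arm cannot do raises manip.IKError and nothing moves.
- manip.job_done(): hands the job in, once; it reports no verdict.
Readings, each from a call of its own:
- manip.read_clock(): time.
- manip.read_joints(): joint angles.
- manip.read_joint_vel(): joint speeds.
- manip.read_joint_torque(): joint torques, N m.
- manip.read_eef_pos(): TCP position.
- manip.read_ee_rot(): TCP orientation.
- manip.read_contact_force(): force on the tool from outside, world axes, zero at the start.
- manip.read_torque(): the same for the moment, N m.
- manip.read_grip_width(): opening from 0.0 (shut) to 1.0 (fully open).
Only numpy, scipy, OpenCV 4.12 (cv2) and the standard library are available. Lean on these libraries where they do the work, as an engineer would, in place of code of your own. Each camera call takes 0.05 s, during which the arm holds its last target. There are 200 camera calls.

TASK

The reaction vessel has toppled into a corner of the wire basket and its glass side arm is caught under the basket's rim. Work it free gently, without forcing the glass against the wires, and stand it upright in the middle of the empty hotplate's black top, set down softly and let go. Do not disturb the other glassware and bottles.

Things in the scene. Friction and masses are not known exactly. Their poses are not given: they have to be found in the camera images.
- vessel: Reaction vessel, about 0.3 kg, 190 mm tall: clear glass body 56 mm wide to z 140, shoulder, 37 mm neck, dark grey screw cap 41 mm wide (z 166 to 190), blue band at z 112 to 134. Origin at the centre of its flat foot, z along its axis to the cap, y towards its side arm. It starts leaning about 32 degrees, cap up, over the basket's near (-x) rim, its heel on the basket floor.
- vessel_cap (a point): Centre of the vessel's screw cap, on its axis 178 mm above the foot.
- vessel_arm (a point): Round tip (centre of the 15 mm ball end) of the orange rubber cap on the glass side arm, 60 mm off the vessel's axis, 98 mm above its foot. At the start it stands up outside the basket's +y rim rod like a hook, about 4 mm too high to be drawn straight back under it. About 45 mm of travel along the basket's -y brings a freed arm inside the rim, ready to lift.
- vessel_elbow (a point): Bend of the 11 mm thick side arm, 44 mm off the vessel's axis, 67 mm above its foot; it starts outside the wall, under the rim rod. As the vessel leans, turning it on its own axis counterclockwise seen from the cap (arm towards the near wall) lowers the arm's tip below the rod: 25 to 32 degrees is enough and still clears the basket's corner post.
- basket: Stainless wire basket, fixed. Origin on the bench under its centre, z up. Rim rods 8 mm thick, centred 112 mm up, 270 mm apart in x and 220 mm in y. Floor sheet 6 mm up, with two low wires along y (top 10.5 mm). Above 42 mm the y walls have only 6 mm corner posts and 4 mm uprights every 90 mm. The vessel is in the near (-x), +y corner, its arm in the opening beside the corner post.
- hotplate_top (a point): Centre of the upper face of the empty orange hotplate's black square top plate (155 x 155 mm, 112 mm above the bench). z up.
- jar: Bystander: amber jar with a blue lid, 56 mm wide, 75 mm tall, standing in the basket's -y half. Origin under its foot.
- beaker: Bystander: glass beaker, 72 mm wide, 85 mm tall, on the bench between basket and hotplate. Origin under its foot.
- wash_bottle: Bystander: white wash bottle with red cap, 68 mm wide, about 190 mm tall. Origin under its foot.
- reagent: Bystander: amber reagent bottle with blue cap, 72 mm wide, 145 mm tall. Origin under its foot.
- hotplate: The empty hotplate stirrer, fixed to the bench: orange housing 175 mm wide along y, about 260 mm deep along x, sloped control panel with two knobs on its -x face, black top plate centred 35 mm towards +x of the origin. Origin on the bench.

How it is judged:
By the outcome, as a careful person would: the job done as asked, in the order asked, and still so for the second after the job is handed in, with the robot touching nothing.
It also fails if it takes over 45 s, if anything falls off the work surface, if the arm or the gripper's body presses on something with over 40 N, if the wrist force passes 120 N, or if a joint passes its speed limit or range.

## Working session

There is one attempt and no reset: what is moved stays moved. The work goes in short steps, each a Python script; the robot and the scene stay as the last script left them, time stands still between calls to the robot, and variables do not carry over. Pictures are saved under pics/ and viewed, about 8 in all and at most 12, crops included, and the job is handed in when it is done.

```bash
ls; mkdir -p pics
python3 - <<'E'
from rig import manip
import cv2, numpy as np
for n in("scene","top"):
    f=manip.grab_frame(n); cv2.imwrite(f"pics/{n}0.png",f["img"][:,:,::-1]); np.savez(f"pics/{n}0.npz",**f)
    print(n,f["K"].round(1).tolist(),f["R"].round(4).tolist(),f["t"].round(4).tolist(), (-f["R"].T@f["t"]).round(3))
print(manip.read_ee_rot(),manip.read_clock())
E
```

```text
pics
scene [[539.5, 0.0, 318.3], [0.0, 539.5, 245.5], [0.0, 0.0, 1.0]] [[0.5557, 0.8313, -0.009], [0.5451, -0.3725, -0.751], [-0.6277, 0.4125, -0.6602]] [-0.3042, -0.2281, 2.0139] [ 1.558 -0.663  1.156]
top [[553.2, 0.0, 313.0], [0.0, 553.2, 232.6], [0.0, 0.0, 1.0]] [[-0.0118, -0.9997, 0.0227], [-0.9973, 0.0101, -0.0722], [0.072, -0.0235, -0.9971]] [-0.0133, 0.5649, 1.4763] [0.457 0.016 1.513]
[-9.68877906e-05  1.32013590e-01  9.91247539e-01 -8.48265727e-04] 0.1
```

View pics/scene0.png

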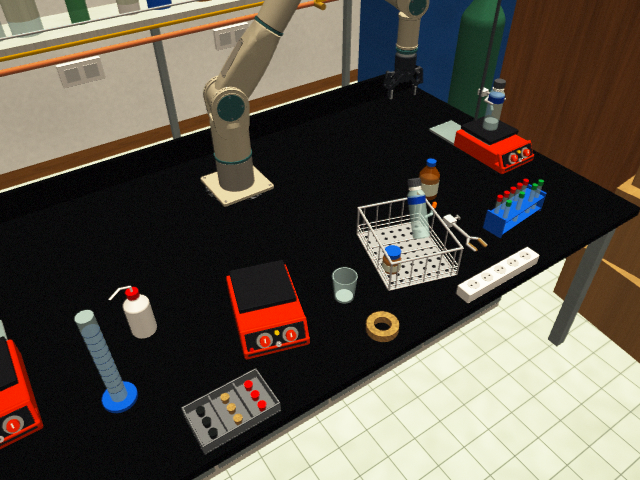

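View pics/top0.png

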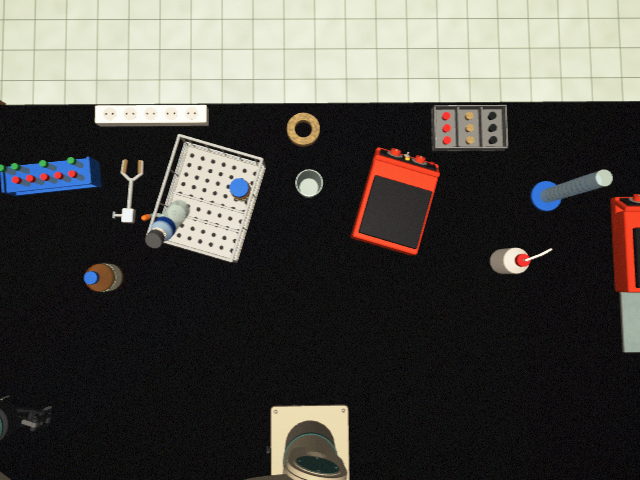

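The views show the basket with its rim corners in the top view near (180,137), (264,158), (236,260) and (150,240). The vessel leans to a cap at (153,238), with the orange arm tip at (147,217). The empty hotplate's plate is centred near (397,211). Next I'll zoom in on both views.

Run:
```python
import cv2, numpy as np
t=cv2.imread("pics/top0.png")[125:275,130:280]; s=cv2.imread("pics/scene0.png")[155:295,350:490]
a=cv2.resize(t,(600,600),interpolation=cv2.INTER_CUBIC); b=cv2.resize(s,(600,600),interpolation=cv2.INTER_CUBIC)
cv2.imwrite("pics/tc.png",a); cv2.imwrite("pics/sc.png",b)
```

```text
(no output)
```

View pics/tc.png

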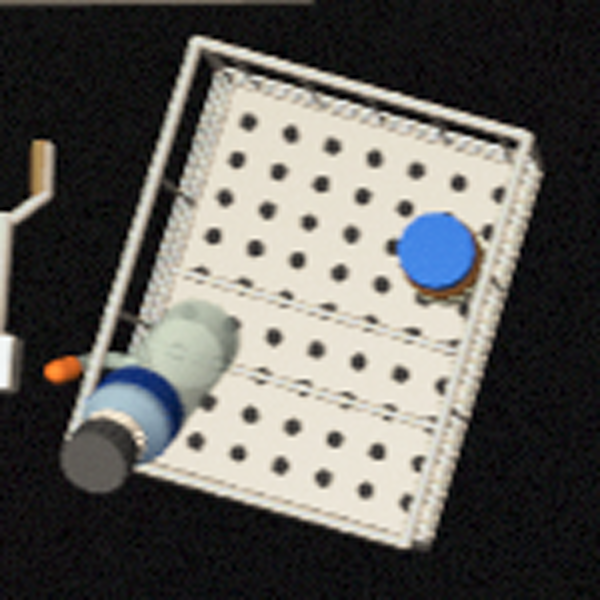

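View pics/sc.png

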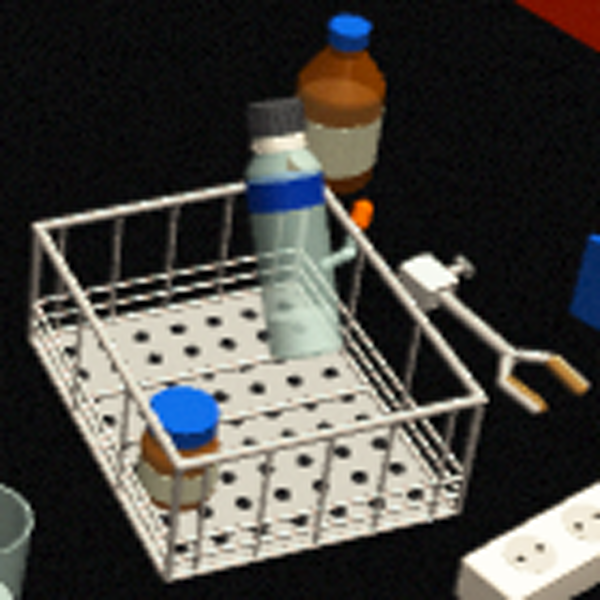

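In the top crop (4x) the rim corners are at (197,42), (530,133) and (410,543). The cap is near (105,447), the band (137,400) and the arm tip (60,370), just outside the +y rim. In the scene crop the cap is at (276,120), the tip (362,213) and the elbow (345,255). Next I'll triangulate these points.

```bash
cat > h.py <<'E'
import cv2, numpy as np
def load(n): return dict(np.load(f"pics/{n}.npz"))
def ray(f,p):
    d=f["R"].T@np.linalg.solve(f["K"],[p[0],p[1],1.]); return -f["R"].T@f["t"],d/np.linalg.norm(d)
def onz(f,p,z):
    c,d=ray(f,p); return c+d*(z-c[2])/d[2]
def tri(f,p,g,q):
    c,d=ray(f,p); e,k=ray(g,q)
    s=np.linalg.lstsq(np.c_[d,-k],e-c,rcond=None)[0]
    a,b=c+d*s[0],e+k*s[1]; return (a+b)/2,np.linalg.norm(a-b)
def blob(f,lo,hi,roi):
    h=cv2.cvtColor(f["img"],cv2.COLOR_RGB2HSV); m=cv2.inRange(h,lo,hi); x,y,w,v=roi
    k=np.zeros_like(m); k[y:y+v,x:x+w]=m[y:y+v,x:x+w]
    c=max(cv2.findContours(k,cv2.RETR_EXTERNAL,cv2.CHAIN_APPROX_NONE)[0],key=cv2.contourArea)
    M=cv2.moments(c); return np.array([M["m10"],M["m01"]])/M["m00"],M["m00"],c
E
python3 - <<'E'
from h import *
np.set_printoptions(precision=4,suppress=True)
T,S=load("top0"),load("scene0")
t=lambda x,y:np.array([130+x/4-.375,125+y/4-.375]); s=lambda x,y:np.array([350+x/4.286-.38,155+y/4.286-.38])
cs=[onz(T,t(*p),.112) for p in [(197,42),(530,133),(410,543)]]
for c in cs: print("rim",c)
print([np.linalg.norm(cs[i]-cs[i+1]) for i in (0,1)])
print("rim tri far corner",tri(T,t(197,42),S,s(482,398)), "near-y",tri(T,t(410,543),S,s(37,227)),"far-y",tri(T,t(530,133),S,s(178,465)))
ot,a,_=blob(T,(5,150,120),(20,255,255),(138,208,16,16)); os,b,_=blob(S,(5,150,120),(20,255,255),(428,198,14,14))
print(ot,a,os,b); print("tip-ish",tri(T,ot,S,os))
print("cap c",tri(T,t(105,447),S,s(276,120)))
bt,a,c1=blob(T,(100,120,50),(130,255,255),(145,205,35,35)); bs,b,c2=blob(S,(100,120,50),(130,255,255),(400,190,30,20))
print("band",bt,a,bs,b,tri(T,bt,S,bs))
# hotplate top plate: dark within orange
h=cv2.cvtColor(T["img"],cv2.COLOR_RGB2HSV); m=cv2.inRange(h,(0,150,100),(12,255,255)); m[:,:340]=0;m[:,450:]=0
c=max(cv2.findContours(m,cv2.RETR_EXTERNAL,cv2.CHAIN_APPROX_NONE)[0],key=cv2.contourArea)
f=np.zeros_like(m); cv2.drawContours(f,[c],-1,255,-1)
d=cv2.morphologyEx(f&~m,cv2.MORPH_OPEN,np.ones((5,5)))
c=max(cv2.findContours(d,cv2.RETR_EXTERNAL,cv2.CHAIN_APPROX_NONE)[0],key=cv2.contourArea)
r=cv2.minAreaRect(c); print(r); bx=[onz(T,p,.112) for p in cv2.boxPoints(r)]
print("plate",onz(T,r[0],.112),bx,[np.linalg.norm(bx[i]-bx[i-1]) for i in range(4)])
E
```

```text
rim [0.8116 0.323  0.112 ]
rim [0.7511 0.1107 0.112 ]
rim [0.4899 0.1876 0.112 ]
[np.float64(0.22073768904656108), np.float64(0.2723356959433262)]
rim tri far corner (array([0.8114, 0.3233, 0.1167]), np.float64(0.0031253931234006983)) near-y (array([0.4908, 0.1885, 0.1182]), np.float64(0.004058473885083275)) far-y (array([0.7498, 0.1106, 0.1198]), np.float64(0.0010132152643058869))
[145.0909 216.8889] 33.0 [434.0476 204.6   ] 17.5
tip-ish (array([0.6036, 0.4096, 0.1058]), np.float64(0.0025484660345487693))
cap c (array([0.5486, 0.363 , 0.1781]), np.float64(0.002099100222889618))
band [167.0351 221.6908] 76.0 [416.2168 199.9757] 103.0 (array([0.5868, 0.3447, 0.1414]), np.float64(0.0005747195407943595))
((395.01202392578125, 211.81597900390625), (60.23999786376953, 59.79999542236328), 16.260204315185547)
plate [ 0.6092 -0.2275  0.112 ] [array([ 0.5582, -0.1311,  0.112 ]), array([ 0.7054, -0.1768,  0.112 ]), array([ 0.6606, -0.3248,  0.112 ]), array([ 0.5137, -0.2779,  0.112 ])] [np.float64(0.15335141743651398), np.float64(0.15416669859575624), np.float64(0.15462279490470543), np.float64(0.15420598295472315)]
```

Run:
```python
from h import *
np.set_printoptions(precision=4,suppress=True)
T,S=load("top0"),load("scene0")
xb=np.array([.960,-.280,0]);yb=np.array([.280,.960,0]);o=np.array([.6508,.2553,0])
B=lambda p:np.array([(p-o)@xb,(p-o)@yb,p[2]])
for n,f,(x,y,w,v) in (("top",T,(143,226,28,26)),("sc",S,(404,174,22,20))):
    print(n); print(f["img"][y:y+v,x:x+w].max(2))
for p,z,n in (((92,278),.145,"reagent"),((239.5,187.5),.075,"jar"),((309,182),.06,"beaker"),((514,261),.17,"wash")): print(n,onz(T,p,z),B(onz(T,p,z)))
```

```text
top
[[ 13  17  17  12  21  47 162 210 190 188 196 204 207 209 209 210 209 206
  204 201 200 197 197 194 189 175 143 123]
 [ 16  13  22  13  20 111 192 205 180 192 197 198 203 219 220 202 193 196
  204 202 199 195 192 190 190 177 156 138]
 [ 22  18  24  16  16 160 219 204 180 194 228 234 228 240 240 238 242 232
  195 190 194 193 189 186 184 179 172 144]
 [ 22  18  22  14  48 160 212 184 161 163 185 165 136 156 197 234 239 236
  240 219 176 186 188 184 182 181 174 161]
 [ 17  15  14  22 116 188 210 171  94  73  76  76  77  70  81 104 176 230
  233 223 192 168 177 179 175 175 171 161]
 [ 13  23  18  16 159 218 179  81  65  63  66  74  71  65  71  71  72  97
  174 213 209 181 160 170 169 169 166 159]
 [ 16  14  16  43 164 185  85  61  71  69  72  65  55  67  67  61  59  65
   85 143 185 197 160 164 165 164 165 153]
 [ 19  13  25 106 134  89  72  86  88  87  86  78  69  68  60  49  60  62
   54  75 177 244 231 148 161 157 156 151]
 [ 14  17  19 139 155  88  97  93  93  97  96  97  90  74  65  65  63  57
   51  50 134 166 178 170 153 152 152 149]
 [ 18  16  33  78 100  97  99  98  95  95  
[... 3336 characters left out ...]
130 135]
 [ 13  13   9  16  68 158 145 171 192 210 229 238 240 244 241 226 213 153
  133 133 133 133]
 [ 14  17  12  15  24  85 157 150 171 187 190 199 195 207 221 224 222 213
  161 133 132 136]
 [ 16   9  11  12  22  70 107 130 150 163 174 190 192 200 230 228 225 222
  209 157 130 133]
 [ 13  14   6  17  47 108 129 146 160 170 180 190 188 164 216 229 227 225
  222 204 138 135]
 [ 11  13  12  27  77 118 137 150 159 171 182 188 189 152 166 217 229 227
  222 211 188 135]]
reagent [0.4499 0.5249 0.145 ] [-0.2684  0.2026  0.145 ]
jar [0.6809 0.1727 0.075 ] [ 0.052  -0.0709  0.075 ]
beaker [ 0.6964 -0.0095  0.06  ] [ 0.1179 -0.2414  0.06  ]
wash [ 0.4792 -0.5068  0.17  ] [ 0.0487 -0.7797  0.17  ]
```

Run:
```python
from h import *
np.set_printoptions(precision=4,suppress=True)
T,S=load("top0"),load("scene0")
xb=np.array([.960,-.280,0]);yb=np.array([.280,.960,0]);o=np.array([.6508,.2553,0])
B=lambda p:np.array([(p-o)@xb,(p-o)@yb,p[2]])
p,e=tri(T,(154,238.5),S,(414.1,182.0)); print("cap",p,e,B(p))
p=onz(T,(152.4,240.2),.182); print("captop",B(p),"model",-.0403-.53*.190)
p=onz(T,(154,238.5),.172); print("cap on z.172",B(p))
from rig import manip
from scipy.spatial.transform import Rotation as R
th=np.deg2rad(32); ax=-np.sin(th)*xb+np.cos(th)*np.array([0,0,1])
foot=o-.0403*xb+.075*yb+[0,0,.0208]
for a in range(0,360,30):
    z=-ax; y=np.cos(np.deg2rad(a))*yb+np.sin(np.deg2rad(a))*np.cross(ax,yb); M=np.c_[np.cross(y,z),y,z]
    q=R.from_matrix(M).as_quat()[[3,0,1,2]]
    j=manip.inverse_kinematics(foot+.232*ax,q); print(a,j if j is None else np.round(j,2), manip.inverse_kinematics(foot+.31*ax,q) is not None)
```

```text
cap [0.5437 0.3681 0.1757] 0.002064189179849229 [-0.1344  0.0783  0.1757]
captop [-0.1396  0.078   0.182 ] model -0.14100000000000001
cap on z.172 [-0.1348  0.0783  0.172 ]
0 [-1.2   0.73  0.49  1.9   0.53  0.37 -0.04] True
30 [-1.13  0.71  0.37  1.9   0.7   0.42  0.32] True
60 [-1.04  0.69  0.24  1.9   0.85  0.48  0.71] True
90 [-0.94  0.68  0.08  1.89  0.98  0.56  1.13] True
120 [-0.83  0.67 -0.08  1.89  1.09  0.65  1.57] True
150 [-0.73  0.68 -0.24  1.89  1.17  0.74  2.04] True
180 [-0.62  0.71 -0.42  1.88  1.25  0.84  2.51] True
210 [-1.42  0.88  0.92  1.91 -0.51  0.35 -1.69] True
240 [-1.39  0.85  0.85  1.91 -0.34  0.33 -1.33] True
270 [-1.28  0.77  0.64  1.9   0.22  0.33 -1.33] True
300 [-1.23  0.75  0.56  1.9   0.41  0.35 -0.98] True
330 [-1.25  0.75  0.58  1.9   0.35  0.34 -0.4 ] True
```

```bash
cat >> h.py <<'E'
from scipy.spatial.transform import Rotation as Rot
xb=np.array([.960,-.280,0]);yb=np.array([.280,.960,0]);o=np.array([.6508,.2553,0]);Z=np.array([0,0,1.])
th=np.deg2rad(32); AX=-np.sin(th)*xb+np.cos(th)*Z; AX/=np.linalg.norm(AX); XP=np.cos(th)*xb+np.sin(th)*Z
FOOT=o-.0403*xb+.0765*yb+[0,0,.0208]; CAP=.232
def quat(a,ax=AX,ref=yb):
    a=np.deg2rad(a); y=np.cos(a)*ref+np.sin(a)*np.cross(ax,ref); M=np.c_[np.cross(y,-ax),y,-ax]
    return Rot.from_matrix(M).as_quat()[[3,0,1,2]]
def snap(m,n):
    f=m.grab_frame(n.split("_")[0]); np.savez(f"pics/{n}.npz",**f); return f
def stat(m,s): print(s,round(m.read_clock(),2),"F",np.round(m.read_contact_force(),1),"M",np.round(m.read_torque(),2),"p",np.round(m.read_eef_pos(),4),"w",round(m.read_grip_width(),3))
E
python3 - <<'E'
from h import *; from rig import manip as m
m.movep(FOOT+.33*AX,quat(60)); stat(m,"pre")
for n in("top_1","scene_1"): snap(m,n)
a=load("scene_1")["img"][120:270,350:500]; b=load("top_1")["img"][150:270,110:230]
cv2.imwrite("pics/pre.png",np.hstack([cv2.resize(i,(400,400),interpolation=2) for i in(a,b)])[:,:,::-1])
print(np.round(m.read_joints(),2))
E
```

```text
pre 1.61 F [ 0.4  0.8 -0.1] M [ 0.13  0.53 -0.06] p [0.4651 0.3902 0.3006] w 1.006
[-1.06  0.53  0.12  1.88  0.78  0.7   0.78]
```

View pics/pre.png

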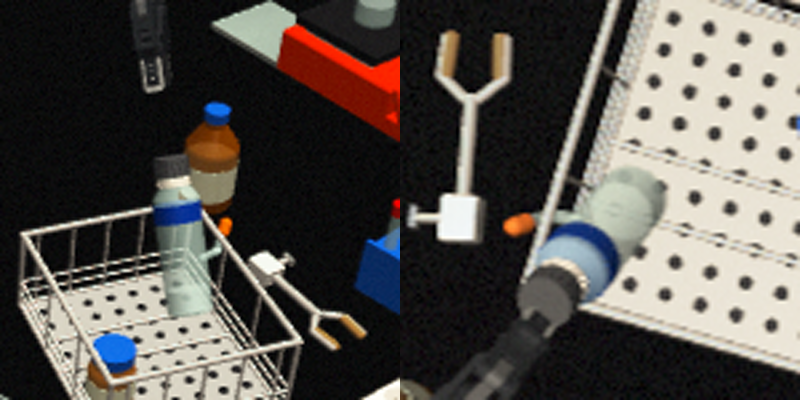

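The gripper lines up with the vessel's axis in both views: the finger at (540,330) points at the cap at (548,290) in the right crop. I'll approach and grip.

Run:
```python
from h import *; from rig import manip as m
print(m.movel(FOOT+CAP*AX,.1,None,6)); stat(m,"at cap")
m.move_gripper(0.0); stat(m,"gripped")
for n in("top_2","scene_2"): snap(m,n)
a=load("scene_2")["img"][120:270,350:500]; b=load("top_2")["img"][150:270,110:230]
cv2.imwrite("pics/grip.png",np.hstack([cv2.resize(i,(400,400),interpolation=2) for i in(a,b)])[:,:,::-1])
```

```text
False
at cap 2.84 F [ 0.4  0.6 -0.1] M [ 0.17  0.49 -0.01] p [0.5154 0.375  0.218 ] w 0.999
gripped 3.33 F [-1.9  1.   4.4] M [0.16 0.55 0.01] p [0.5154 0.3751 0.2181] w 0.461
```

View pics/grip.png

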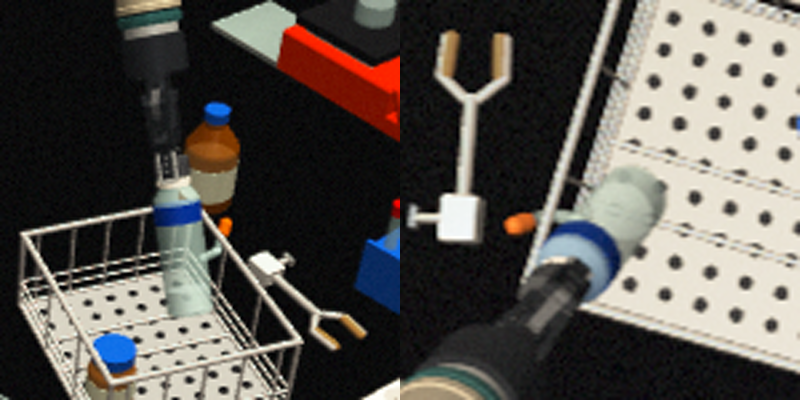

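The gripper has closed on the cap (about 39–41 mm wide), and the vessel hasn't moved. Next I'll ease it off the contacts and turn it 28°, watching the forces.

Run:
```python
from h import *; from rig import manip as m
P=FOOT+CAP*AX
print(m.movel(P+.002*XP+.002*Z-.002*yb,.02,None,10)); stat(m,"eased")
P=P+.002*XP+.002*Z-.002*yb
for k in range(1,8):
    h=m.movel(P,.02,quat(60+4*k),8)
    if k in(1,3,5,7) or h: stat(m,f"rot{4*k} {h}")
    if h: break
for n in("top_3","scene_3"): snap(m,n)
a=load("scene_3")["img"][120:270,350:500]; b=load("top_3")["img"][150:270,110:230]
cv2.imwrite("pics/rot.png",np.hstack([cv2.resize(i,(400,400),interpolation=2) for i in(a,b)])[:,:,::-1])
```

```text
False
eased 3.78 F [-0.3  0.2 -3.9] M [0.38 1.17 0.02] p [0.5163 0.3712 0.2198] w 0.46
rot4 False 4.03 F [ 0.2 -0.  -3.8] M [0.29 1.14 0.  ] p [0.5165 0.3718 0.2201] w 0.465
rot12 False 4.53 F [-0.5  0.8 -4. ] M [ 0.25  1.12 -0.01] p [0.5166 0.372  0.2205] w 0.46
rot20 False 5.03 F [-0.5 -1.5 -2.9] M [0.28 1.16 0.01] p [0.5166 0.372  0.2206] w 0.467
rot28 False 5.53 F [-0.3  0.3 -3.9] M [0.37 1.12 0.01] p [0.5166 0.372  0.2206] w 0.458
```

View pics/rot.png

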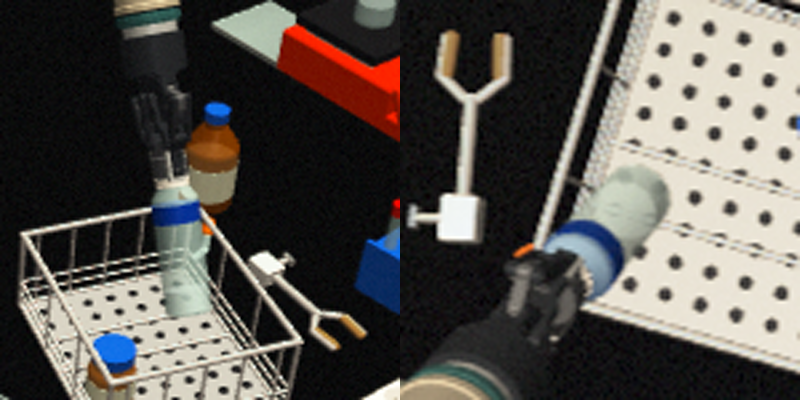

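The turned tip now shows at (205,232) in the scene crop, below the rim rod. The force is about −3.9 N, so the vessel hangs free. I'll check the tip against its expected position, then slide it towards −y.

Run:
```python
from h import *; from rig import manip as m
P=FOOT+CAP*AX+.002*XP+.002*Z-.002*yb; F=P-CAP*AX
a=np.deg2rad(28); tip=F+.098*AX+.060*(np.cos(a)*yb-np.sin(a)*XP)
for n,roi in(("scene",(385,165,50,60)),("top",(130,205,60,40))):
    f=load(n+"_3"); c=f["K"]@(f["R"]@tip+f["t"]); bl=blob(f,(5,150,100),(20,255,255),roi); print(n,c[:2]/c[2],bl[0],bl[1])
h=m.movel(P-.048*yb,.05,None,5); stat(m,f"slid {h}")
for n in("top_4","scene_4"): snap(m,n)
a=load("scene_4")["img"][120:270,350:500]; b=load("top_4")["img"][150:270,110:230]
cv2.imwrite("pics/slid.png",np.hstack([cv2.resize(i,(400,400),interpolation=2) for i in(a,b)])[:,:,::-1])
```

```text
scene [427.42540963 203.93827926] [428.58123249 174.44537815] 119.0
top [146.02385128 227.59878808] [146.82051282 224.58974359] 6.5
slid False 6.74 F [-0.1 -0.1 -3.9] M [0.33 1.16 0.04] p [0.5032 0.3266 0.2206] w 0.462
```

View pics/slid.png

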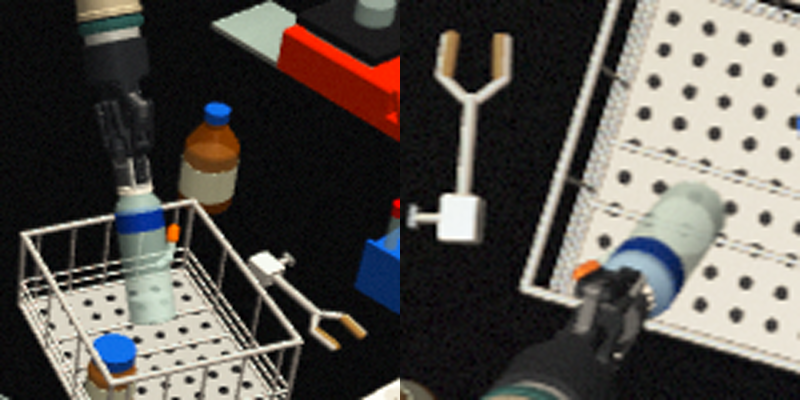

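The slide met no force and the orange tip at (585,270) is now inside the rim. I'll lift, stand it upright and carry it above the hotplate, after checking IK at each step.

Run:
```python
from h import *; from rig import manip as m
p=m.read_eef_pos()
h=m.movel(p+.02*xb+.03*Z,.06,None,8); stat(m,f"l1 {h}")
assert not h
p=m.read_eef_pos()
h=m.movel(p+.17*Z,.15,None,10); stat(m,f"l2 {h}")
H=np.array([.6092,-.2275,.50])
for a in (88,60,30,120,0):
    j=m.inverse_kinematics([.54,.29,.48],quat(a,Z)); k=m.inverse_kinematics(H,quat(a,Z)); print(a,np.round(j,2) if j is not None else j,np.round(k,2) if k is not None else k)
print(np.round(m.read_joints(),2))
```

```text
l1 False 7.59 F [-0.9 -0.3 -4.1] M [ 0.26  1.18 -0.04] p [0.522  0.3208 0.2502] w 0.458
l2 False 8.88 F [-0.1 -0.6 -5. ] M [0.32 1.22 0.  ] p [0.5216 0.3205 0.4189] w 0.461
88 [-0.41  0.45 -0.21  1.35  0.09  1.36  2.2 ] [ 0.59  0.54 -0.51  1.18  0.26  1.48  2.94]
60 [-0.48  0.44 -0.09  1.35  0.04  1.35  1.76] [ 0.15  0.52  0.3   1.2  -0.15  1.45  2.77]
30 [-0.56  0.44  0.03  1.35 -0.01  1.35  1.29] [ 0.16  0.52  0.29  1.2  -0.14  1.45  2.24]
120 [-0.34  0.46 -0.33  1.34  0.15  1.36  2.71] [-0.2   0.71  1.15  1.21 -0.63  1.59 -2.08]
0 [-0.63  0.45  0.16  1.35 -0.07  1.35  0.81] [ 0.1   0.53  0.4   1.2  -0.2   1.45  1.76]
[-0.77  0.37 -0.06  1.76  0.7   0.87  1.57]
```

Run:
```python
from h import *; from rig import manip as m
h=m.movel([.54,.29,.48],.06,quat(60,Z)); stat(m,"up")
h=m.movel([.56,.03,.50],.15,quat(40,Z)); stat(m,"mid")
h=m.movel([.6092,-.2275,.48],.15,quat(20,Z)); stat(m,"over")
h=m.movel([.6092,-.2275,.375],.1); m.wait(.3); stat(m,"30mm above")
for n in("top_5","scene_5"): snap(m,n)
a=load("scene_5")["img"][190:370,200:380]; b=load("top_5")["img"][130:280,320:470]
cv2.imwrite("pics/over.png",np.hstack([cv2.resize(i,(400,400),interpolation=2) for i in(a,b)])[:,:,::-1])
```

```text
up 10.18 F [-0.3  0.5 -2.9] M [-0.05  0.04 -0.05] p [0.5394 0.2905 0.4796] w 0.461
mid 12.07 F [ 0.1 -0.5 -4.1] M [-0.    0.02  0.01] p [0.56   0.0311 0.4999] w 0.466
over 13.97 F [-1.  -0.6 -4.2] M [ 0.01 -0.04  0.01] p [ 0.6094 -0.2264  0.4802] w 0.46
30mm above 15.47 F [ 0.  -0.6 -4.3] M [-0.02 -0.03 -0.06] p [ 0.6093 -0.2275  0.3753] w 0.466
```

View pics/over.png

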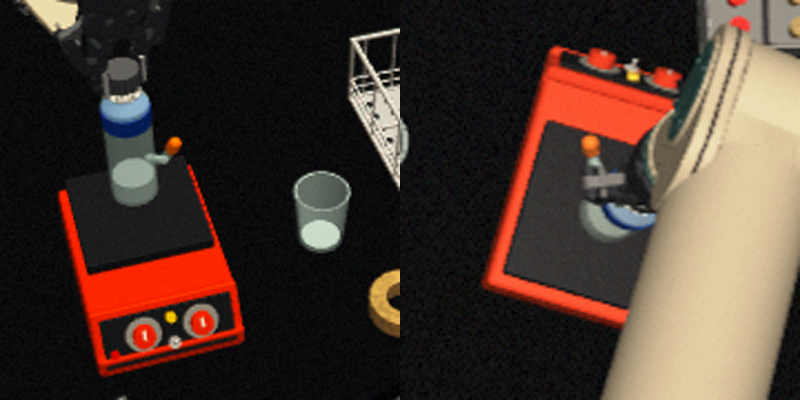

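The vessel hangs upright: the axis runs from the cap at (124,75) to the foot at (135,195), which matches the camera's vertical. It's about 30 mm over the middle of the plate, so I'll lower it gently.

Run:
```python
from h import *; from rig import manip as m
h=m.movel([.6092,-.2275,.352],.04); stat(m,"low")
h=m.movel([.6092,-.2275,.334],.012,None,3); stat(m,f"down {h}")
m.wait(.2); stat(m,"rest")
snap(m,"scene_6"); cv2.imwrite("pics/down.png",cv2.resize(load("scene_6")["img"][190:340,200:350],(600,600),interpolation=2)[:,:,::-1])
```

```text
low 16.3 F [-0.6  0.2 -4.3] M [-0.02  0.02  0.02] p [ 0.6093 -0.2276  0.3521] w 0.462
down True 17.06 F [-1.3  1.   5.7] M [ 0.    0.1  -0.02] p [ 0.6091 -0.2275  0.3449] w 0.462
rest 17.26 F [-1.1  0.7  5.9] M [-0.01  0.09  0.04] p [ 0.6091 -0.2274  0.3449] w 0.462
```

View pics/down.png

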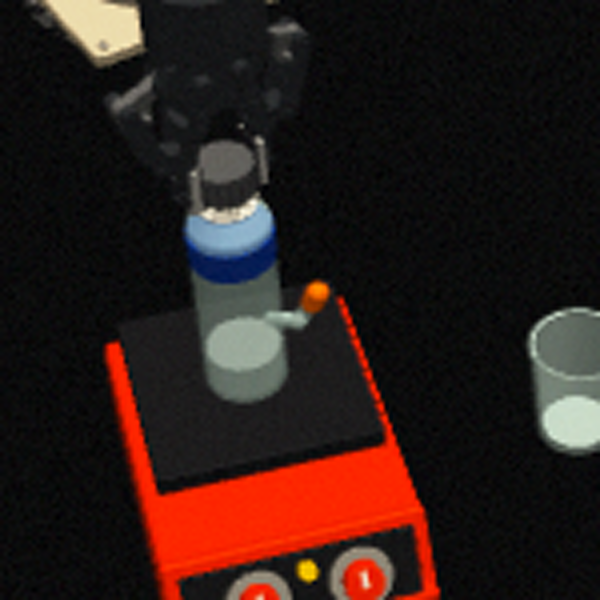

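Run:
```python
from h import *; from rig import manip as m
p=m.read_eef_pos()
m.movel([p[0],p[1],p[2]+.0008],.01); stat(m,"relieved")
m.move_gripper(.7); m.move_gripper(1.0); m.wait(.2); stat(m,"open")
m.movel([.609,-.2275,.50],.12); m.movep([.45,.03,.5],quat(40,Z)); stat(m,"clear")
for n in("top_7","scene_7"): snap(m,n)
T,S=load("top_7"),load("scene_7")
a=S["img"][170:350,200:380]; b=T["img"][130:280,320:470]
cv2.imwrite("pics/done.png",np.hstack([cv2.resize(i,(400,400),interpolation=2) for i in(a,b)])[:,:,::-1])
for n,f in(("top",T),("scene",S)):
    for z in(.112,.302):
        c=f["K"]@(f["R"]@np.array([.6092,-.2275,z])+f["t"]); print(n,z,np.round(c[:2]/c[2],1))
d=np.abs(load("scene0")["img"].astype(int)-S["img"]).max(2)
print("beaker diff",(d[260:310,325:365]>60).sum(),"jar",(d[240:275,380:405]>60).sum(),"reagent",(d[155:195,428:442]>60).sum(),"wash",(d[285:340,110:160]>60).sum())
```

```text
relieved 17.74 F [ 0.1  0.6 -2.1] M [0.06 0.05 0.01] p [ 0.6089 -0.2273  0.3452] w 0.466
open 18.66 F [ 0.  -0.5 -0.3] M [-0.1  -0.    0.02] p [ 0.6091 -0.2274  0.3457] w 0.997
clear 21.25 F [ 0.6 -0.8  0.1] M [-0.05  0.01 -0.01] p [0.4509 0.029  0.5001] w 1.003
top 0.112 [395.  211.8]
top 0.302 [409.6 202.4]
scene 0.112 [260.9 284. ]
scene 0.302 [254.8 230.1]
beaker diff 0 jar 0 reagent 0 wash 0
```

View pics/done.png

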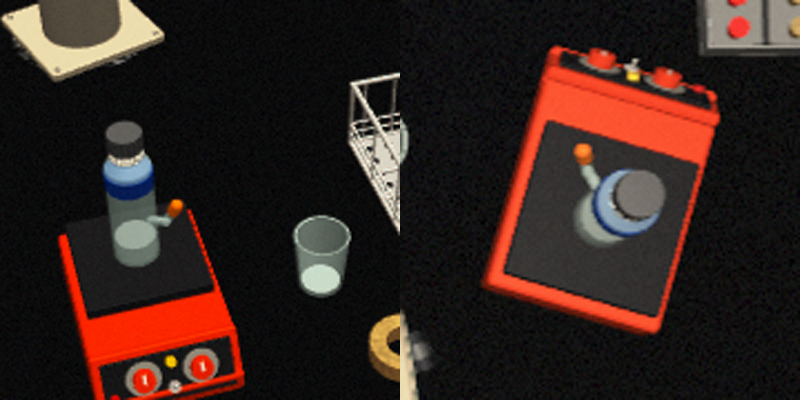

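The vessel stands upright. Its cap top is at about (410.4,203.5) px, against (409.6,202.4) for a vessel exactly at the plate's centre, so it's within about 3 mm. The arm is clear, so I'm handing in.

```bash
python3 -c "
from rig import manip as m
m.job_done(); print(m.read_clock())"
```

```text
the job is handed in; nothing more can be done
the job is handed in; nothing more can be done
```

The vessel is free of the basket and standing upright in the middle of the empty hotplate's black top. It is released, the arm is clear, and I handed the job in at about 21 s on the robot's clock.

**What I did:** I gripped the cap along the vessel's leaning axis and eased it about 2 mm off its contacts. I then turned it 28° counterclockwise and slid it 48 mm towards the basket's −y. From there I lifted it out, brought it upright, carried it over and lowered it until it touched the plate. I took most of the load off before opening the gripper.

**Final checks:**
- **Forces in the basket:** the wrist force stayed at about the vessel's own weight (around 4 N) at each reading, with no sign of pressing on the wires.
- **Set-down:** contact came at TCP height 0.345 m, against 0.344 m expected. The press peaked at about 10 N before I eased it off, more than the 3 N stop I had set.
- **Placement:** the cap top is within about 3 mm of where it should be for a vessel standing exactly at the plate's centre.
- **Other glassware:** the beaker, jar, reagent bottle and wash bottle show no change between the first and last scene pictures.

**Check that failed:** the automatic check of the side arm's tip after the turn picked up the amber bottle in the scene view. I relied on the top view and the picture instead, and the slide then met no resistance.

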